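# Snap the stop collar onto the microscope post

## Task

Pick up the orange stop collar from the bench, slide it down over the upright rod of the post stand and press it on past the two sprung balls, holding it all the while, until it clicks and rests fully home on the red buffer ring with the balls standing out again above it. Feel your way and push gently: it must not be rammed against the stand. Let go of the collar and leave the jar, the goggles and the slide box where they are.

Things in the scene. Friction and masses are not known exactly. Their poses are not given: they have to be found in the camera images.
- collar: Orange stop collar: a plain upright tube standing on the bench at the start, outside diameter 40 mm, bore 18 mm, 30 mm tall, 80 to 170 g. Origin on its axis at its lower face; z up the axis. Grip it across its outside from above, 5 to 12 mm below its top; the rod then comes up between the fingers (20 mm of rod stand above the collar's top when it is home).
- stand: Post stand, fixed to the bench: cream foot plate 150 mm (its x) by 110 mm (its y), 14 mm thick; a telescopic upright post at its middle, clamped. Origin at bench height on the post's axis, z up. The post's upper part is a polished steel rod of 16 mm diameter, its top 8 mm tapered to 10 mm diameter. More than 30 N between collar and stand (all touching forces added up) counts as ramming.
- rod_low (a point): Point on the rod's axis 60 mm above the bench, fixed. The red buffer ring (31 mm wide), where the collar comes to rest, has its top 0 to 28 mm above this point: the rod with buffer and balls is set to another height each time, which is not measured: feel for it. The rod's tip is 50.5 mm above the buffer's top. The buffer gives 5 N per mm over 2 mm, then is solid.
- ball_l (a joint): Travel in m of the brass ball on the stand's plus y side: 0 standing 3 mm out of the rod, about 0.002 when held in by the collar's bore, at most 0.004. The balls' centres are 36.5 mm above the buffer's top. The collar's lower edge needs a push of about 6 to 12 N to pass them; it then slides easily for some 30 mm till they spring out above its top (the click), 2 mm before it meets the buffer.
- ball_r (a joint): The same for the ball opposite, on the stand's minus y side. Off-centre, the balls push the collar back sideways with up to about 6 N each.
- jar: Amber glass specimen jar with black cap, 64 mm across, 100 mm tall, loose; origin at the middle of its underside. To be left alone.
- goggles: Green safety goggles standing on the bench, 150 mm wide (their y), 50 mm deep, 64 mm tall, loose; origin under the middle of the lens side. To be left alone.
- slide_box: Flat blue box for microscope slides, 90 mm (its x) by 160 mm by 34 mm tall, loose; origin at the middle of its underside. To be left alone.
There are look-alikes about, which are no part of the job. Of the things that look like the collar, take the one that is farthest from the robot's base at the start. There is more than one size of the stand; the job needs the smaller.

How it is judged:
By the outcome, as a careful person would: the job done as asked, in the order asked, and still so for the second after the job is handed in, with the robot touching nothing.
It also fails if it takes over 61 s, if anything falls off the work surface, if the arm or the gripper's body presses on something with over 40 N, if the wrist force passes 120 N, or if a joint passes its speed limit or range.

## Robot

A 6-joint arm with a two-finger parallel gripper is mounted at the origin on the work surface. World frame = base frame: x ahead of the robot, y to its left, z up, the work surface at z = 0. Lengths are in m, angles in rad, forces in N, time in s.
With the tool pointing down it reaches from about 0.35 to 1 m from the base axis. Payload 7.1 kg.
Tool frame: the origin (TCP) lies midway between the tips of the shut fingers; the grasp point (between the pads) lies 19 mm behind it; z points along the fingers, x is the direction in which the jaws open and shut, and the axes are right-handed (so a half turn about z gives the same grasp; the last joint's range is limited). The gripper opens to 85 mm and grips with 20 to 120 N. Pads are 22 mm wide; open, the fingers measure 114 mm over their backs; the gripper's body (76 mm by 85 mm) begins 54 mm behind the grasp point. The pads swing forward as they close: fully open they stand 13 mm farther back than shut.
Start: joints at [-1.176, 0.423, 1.63, -0, 1.089, -0.019], TCP at [0.251, -0.572, 0.231] pointing down, gripper open.
Joint ranges: [-3, 3], [-0.9, 2.11], [0.09, 2.58], [-1.31, 4.45], [0.11, 2.69], [-2.54, 2.54]. Speed limits (rad/s): [2.39, 2.39, 3.01, 3.14, 3.14, 3.14].

## Interface

Orientations are given as [roll, pitch, yaw] about the fixed x, y, z axes, in that order (R = Rz(yaw) Ry(pitch) Rx(roll)).
In Python, from cell import ctrl, planner, get_obs, eyes gives the robot as it stands. Calls block until the motion is done:
- ctrl.move_to(position, orientation): joint-space move of the TCP to a pose.
- ctrl.line_to(position, frame=None, velocity=0.15): straight line of the TCP; frame=None keeps the orientation; velocity is the mean speed in m/s.
- ctrl.movej(angles): joint-space move.
- ctrl.move_gripper(opening, newtons=None): opening from 0.0 (shut) to 1.0 (fully open); newtons is the grip in N (None keeps the last); returns when the fingers have stopped.
- ctrl.sleep(seconds).
- planner.solve_ik(position, orientation): joint angles nearest the present ones, or None.
- get_obs(): the state.
- eyes.grab_frame(name): name is "scene" or "top" or "wrist"; returns a dict with "img" (420x560x3 uint8, red, green, blue), "range_z" (420x560 float32, m along the optical axis (not along the pixel's ray), 0 where there is no reading), "fx", "fy", "cx", "cy" (pixels), "R" (3x3) and "t" (3): a world point X has camera coordinates R X + t. Camera axes: x right, y down, z forward; pixel columns grow to the right and rows downward; lengths in m; the calibration is good to about 2 mm. A picture is of the moment at which its call begins.
A pose or a line that the arm cannot do raises ctrl.IKError and nothing moves.
- ctrl.finish_job(): hands the job in, once; it reports no verdict.
The state is a dict: "clock": time; "q": joint angles; "dq": joint speeds; "effort": joint torques, N m; "ee_pos": TCP position; "orientation": TCP orientation; "force": force on the tool from outside, world axes, zero at the start; "torque": the same for the moment, N m; "gripper_width": opening from 0.0 (shut) to 1.0 (fully open).
Only numpy, scipy, OpenCV 4.12 (cv2) and the standard library are available. Lean on these libraries where they do the work, as an engineer would, in place of code of your own. Each camera call takes 0.05 s, during which the arm holds its last target. There are 200 camera calls.

## Working session

There is one attempt and no reset: what is moved stays moved. The work goes in short steps, each a Python script; the robot and the scene stay as the last script left them, time stands still between calls to the robot, and variables do not carry over. Pictures are saved under pics/ and viewed, about 8 in all and at most 12, crops included, and the job is handed in when it is done.

```bash
mkdir -p pics; ls
cat > h.py <<'E'
from cell import ctrl, planner, get_obs, eyes
import numpy as np, cv2
def grab(n, fn=None):
    f=eyes.grab_frame(n)
    if fn: cv2.imwrite('pics/'+fn, f['img'][:,:,::-1])
    np.savez('pics/'+n+'.npz', **f); return f
def cloud(f):
    v,u=np.mgrid[0:420,0:560]; z=f['range_z']
    P=np.stack([(u-f['cx'])/f['fx']*z,(v-f['cy'])/f['fy']*z,z],-1)
    P=(P-np.array(f['t']))@np.array(f['R']); P[z==0]=np.nan; return P
E
python3 - <<'E'
from h import *
grab('top','top.png'); grab('scene','scene.png')
o=get_obs(); print(o['clock'],o['force'],o['orientation'])
E
```

```text
pics
0.1 [-0.33873421  0.03493191  0.28851354] [-3.14155765e+00  1.43168930e-03 -1.15700958e+00]
```

View pics/top.png

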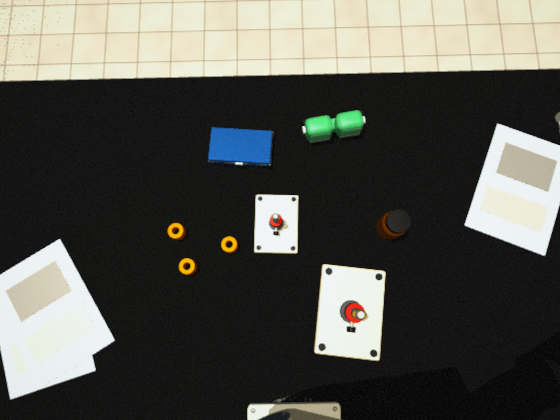

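View pics/scene.png

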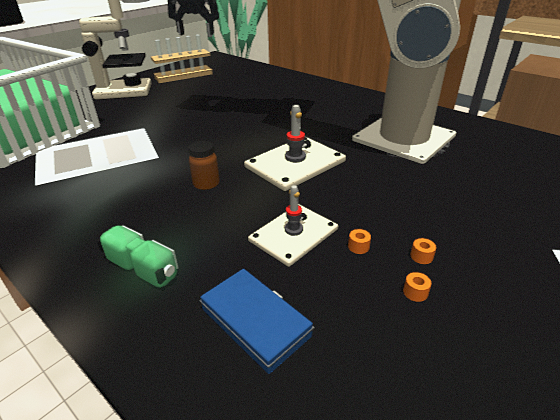

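Top: three orange collars at (176,231), (187,267) and (229,244), the small stand at about (276,224) and the large one at (350,312). Next I measure them from depth.

```bash
cat > m.py <<'E'
from h import *
for n in ('top','scene'):
    f=dict(np.load(f'pics/{n}.npz')); P=cloud(f); im=f['img'].astype(int); r,g,b=im[...,0],im[...,1],im[...,2]
    print(n, 'campos',-f['R'].T@f['t'], 'fx',f['fx'])
    m=((r>150)&(g>70)&(g<190)&(b<60)).astype(np.uint8)
    k,l,s,c=cv2.connectedComponentsWithStats(m)
    for i in range(1,k):
        if s[i,4]<40: continue
        q=P[l==i]; q=q[~np.isnan(q[:,0])]; t=q[q[:,2]>np.nanpercentile(q[:,2],95)-.006]
        cc,rad=cv2.minEnclosingCircle(t[:,:2].astype(np.float32))
        print('collar',s[i],c[i].round(1),'ztop',np.median(t[:,2]).round(4),'mean',t.mean(0).round(4),'circ',np.round(cc,4),round(rad,4),'dist',np.hypot(*cc).round(4))
    m=((r>150)&(g>150)&(b>120)&(P[...,2]>.008)&(P[...,2]<.02)).astype(np.uint8)
    k,l,s,c=cv2.connectedComponentsWithStats(m)
    for i in range(1,k):
        if s[i,4]<300: continue
        q=P[l==i]; rc=cv2.minAreaRect(q[:,:2].astype(np.float32)); print('plate',s[i],'z',np.median(q[:,2]).round(4),np.round(rc[0],4),np.round(rc[1],4),round(rc[2],1))
        d=np.hypot(P[...,0]-rc[0][0],P[...,1]-rc[0][1]); w=(d<.03)&(P[...,2]>.05)
        q=P[w]
        for lo in np.arange(.05,.16,.01):
            e=q[(q[:,2]>=lo)&(q[:,2]<lo+.01)]
            if len(e)>2: print('  ',lo.round(2),len(e),np.mean((e.max(0)+e.min(0))/2*np.array([1,0,0])+0).round(4) if 0 else ((e.max(0)+e.min(0))/2).round(4),(e.max(0)-e.min(0)).round(4))
E
python3 m.py
```

```text
top campos [0.37027856 0.01558498 1.04787195] fx 413.28070714094576
collar [168 223  16  16 148] [175.1 230.3] ztop 0.0303 mean [0.5225 0.2845 0.0306] circ [0.5219 0.2844] 0.0197 dist 0.5943
collar [221 236  16  16 124] [228.8 243.1] ztop 0.0305 mean [0.4871 0.15   0.0304] circ [0.4853 0.1507] 0.0196 dist 0.5082
collar [179 258  16  17 146] [186.4 265.8] ztop 0.0305 mean [0.4327 0.2543 0.0306] circ [0.4326 0.2543] 0.0198 dist 0.5018
plate [ 254  194   45   59 2180] z 0.0144 [0.5371 0.0336] [0.1085 0.1489] 87.4
   0.05 7 [0.5279 0.0295 0.0546] [0.0102 0.0219 0.0091]
   0.06 66 [0.5367 0.0328 0.0659] [0.0272 0.0291 0.0079]
   0.07 4 [0.534  0.0326 0.0754] [0.0037 0.0144 0.0078]
   0.08 4 [0.5312 0.0313 0.0835] [0.0022 0.0072 0.0064]
   0.09 5 [0.5317 0.0346 0.0951] [0.0031 0.0093 0.0084]
   0.1 20 [0.5379 0.0331 0.1061] [0.014  0.0209 0.0059]
   0.11 30 [0.5375 0.033  0.1152] [0.0142 0.0116 0.0087]
plate [315 265  54  82 659] z 0.0187 [ 0.3274 -0.1221] [0.1129 0.1974] 82.3
   0.06 11 [ 0.3194 -0.1336  0.0663] [0.04   0.0224 0.0069]
   0.07 10 [ 0.3232 -0.128   0.0737] [0.0286 0.0131 0.
[... 1676 characters left out ...]
37 -0.1391  0.1249] [0.0159 0.0181 0.0095]
   0.13 43 [ 0.3247 -0.1406  0.1349] [0.0144 0.0274 0.0099]
   0.14 43 [ 0.322  -0.1398  0.1449] [0.0178 0.0197 0.0097]
   0.15 27 [ 0.3209 -0.142   0.1529] [0.0153 0.0141 0.0054]
plate [ 249  204   88   60 2119] z 0.0111 [0.5405 0.0349] [0.1092 0.1503] 87.7
   0.05 69 [0.5438 0.0349 0.055 ] [0.0254 0.029  0.0098]
   0.06 109 [0.5397 0.0342 0.065 ] [0.0307 0.0309 0.0095]
   0.07 39 [0.5422 0.0339 0.0753] [0.0122 0.0152 0.0094]
   0.08 41 [0.5427 0.0345 0.0852] [0.0125 0.0149 0.0092]
   0.09 38 [0.543  0.0346 0.0953] [0.0117 0.0195 0.0092]
   0.1 49 [0.5413 0.0361 0.1051] [0.0152 0.0179 0.0095]
   0.11 24 [0.5414 0.0345 0.1119] [0.0098 0.0109 0.0033]
```

Run:
```python
from h import *
O=[np.pi,0,np.pi/2]
print(planner.solve_ik([.5235,.2845,.2],O),planner.solve_ik([.5388,.034,.2],O))
ctrl.move_to([.5235,.2845,.17],O)
f=grab('wrist','w1.png'); print(get_obs()['clock'],get_obs()['ee_pos'],-f['R'].T@f['t'],f['R'][2])
P=cloud(f); im=f['img'].astype(int); r,g,b=im[...,0],im[...,1],im[...,2]
q=P[(r>120)&(g>50)&(b<70)&(r-b>90)&(P[...,2]>.026)&(P[...,2]<.036)]
c,R=cv2.minEnclosingCircle(q[:,:2].astype(np.float32)); print(len(q),np.round(c,4),R,np.median(q[:,2]))
```

```text
[ 4.77832248e-01  4.17858480e-01  1.72058238e+00 -4.44089210e-16
  1.00315180e+00 -1.09296408e+00] [ 4.09755727e-02  3.39766561e-01  1.84387413e+00 -4.44089210e-16
  9.57951961e-01 -1.52982075e+00]
3.3 [0.52387298 0.2839221  0.1700639 ] [0.44932047 0.28345371 0.3120149 ] [ 2.91190076e-01  3.58633639e-04 -9.56665151e-01]
3181 [0.4933 0.2204] 0.08954331278800964 0.029106161252537947
```

View pics/w1.png

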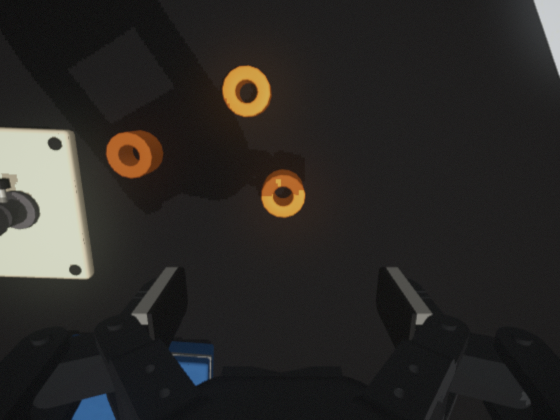

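The wrist view shows the target collar at (283,193), centred between the fingers, with its look-alikes at (247,91) and (135,153). Fit it alone, then grasp.

Run:
```python
from h import *
f=dict(np.load('pics/wrist.npz')); P=cloud(f); im=f['img'].astype(int); r,b=im[...,0],im[...,2]
w=np.hypot(P[...,0]-.5235,P[...,1]-.2845)<.04
q=P[w&(r-b>40)&(P[...,2]>.026)&(P[...,2]<.036)]
c,R=cv2.minEnclosingCircle(q[:,:2].astype(np.float32)); print(len(q),np.round(c,4),R,np.median(q[:,2]),q.mean(0))
if not(abs(R-.02)<.0015): raise SystemExit
c=(np.array(c)+[.5235,.2845])/2 ; print(c)
o0=get_obs()
ctrl.line_to([c[0],c[1],.04],velocity=.12); ctrl.line_to([c[0],c[1],.001],velocity=.05)
print(get_obs()['force']-o0['force'])
ctrl.move_gripper(0.0,50)
o=get_obs(); print(o['clock'],o['gripper_width'],o['force']-o0['force'],o['ee_pos'])
f=grab('wrist','w2.png')
ctrl.line_to([c[0],c[1],.02],velocity=.05); ctrl.sleep(.3); o=get_obs();print(o['gripper_width'],o['force']-o0['force'],o['clock'])
```

```text
1170 [0.5212 0.2847] 0.019978854805231094 0.029179633221091683 [0.52051457 0.28491765 0.0291384 ]
[0.52232601 0.28461543]
[-0.46885204  0.38163261 -0.44692008]
5.9667 0.4503121988386855 [-0.7403425  -1.09019706  5.41557143] [0.52254848 0.28469781 0.00153758]
0.4498823926081906 [-0.29231552  0.94880028 -1.21340833] 6.85
```

View pics/w2.png

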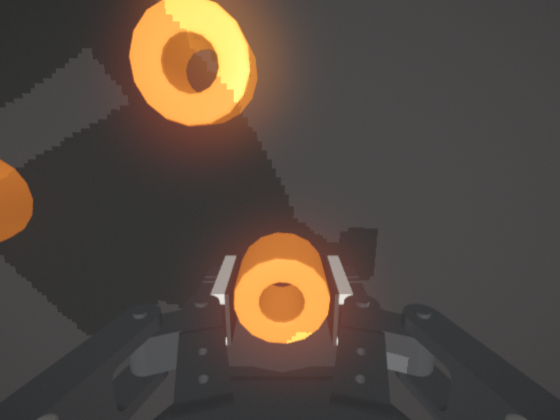

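Grasped upright between the pads (collar centre around (282,290)), weight reads ~1.2 N. Next, near the rod, I'll measure it relative to the held collar in one wrist frame.

Run:
```python
from h import *
o=get_obs(); p=o['ee_pos']
ctrl.line_to([p[0],p[1],.17],velocity=.15); ctrl.line_to([.5375,.095,.17],velocity=.2); ctrl.sleep(.2)
f=grab('wrist','w3.png'); o=get_obs(); print(o['clock'],o['ee_pos'],o['force'],o['gripper_width'])
P=cloud(f); im=f['img'].astype(int); r,b=im[...,0],im[...,2]
q=P[(np.hypot(P[...,0]-o['ee_pos'][0],P[...,1]-o['ee_pos'][1])<.035)&(r-b>60)&(P[...,2]>.19)]
z=np.percentile(q[:,2],90); t=q[q[:,2]>z-.004]
c,R=cv2.minEnclosingCircle(t[:,:2].astype(np.float32)); print('held',len(t),z,np.round(c,4),R)
d=np.hypot(P[...,0]-.5388,P[...,1]-.034)<.03
for lo in np.arange(.06,.125,.005):
    e=P[d&(P[...,2]>=lo)&(P[...,2]<lo+.005)]
    if len(e)>3: print(lo.round(3),len(e),((e.max(0)+e.min(0))/2)[:2].round(4),(e.max(0)-e.min(0))[:2].round(4),e[:,2].max().round(4))
```

```text
9.35 [0.53744669 0.09577444 0.16999563] [-0.26657899  1.26253795 -0.44514907] 0.4515911617448506
held 5509 0.1983642757835768 [0.536  0.0956] 0.020257432013750076
0.06 445 [0.5364 0.0337] [0.0298 0.03  ] 0.065
0.065 247 [0.5366 0.0336] [0.0284 0.0293] 0.07
0.07 44 [0.5353 0.035 ] [0.013  0.0133] 0.075
0.075 48 [0.5344 0.0345] [0.0109 0.0137] 0.0799
0.08 51 [0.535  0.0344] [0.0119 0.0144] 0.085
0.085 50 [0.534  0.0358] [0.0101 0.0111] 0.09
0.09 47 [0.5331 0.0357] [0.0082 0.0113] 0.0948
0.095 46 [0.5319 0.0353] [0.0062 0.0161] 0.0999
0.1 126 [0.5354 0.0337] [0.0132 0.0214] 0.105
0.105 166 [0.5363 0.0336] [0.0146 0.0196] 0.11
0.11 201 [0.5368 0.0336] [0.014  0.0139] 0.115
0.115 119 [0.5364 0.0336] [0.0097 0.0098] 0.1168
```

View pics/w3.png

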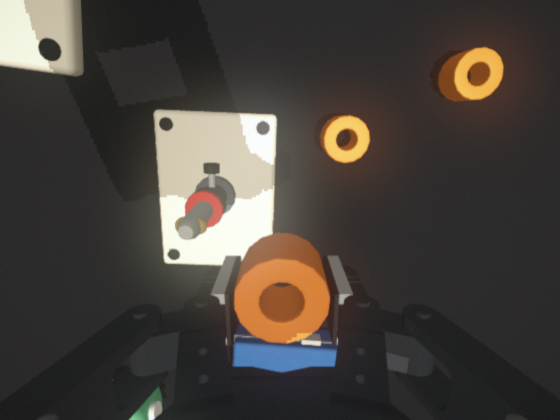

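Wrist view: rod tip at (187,232), held collar centred at (282,300). The rod measures (0.5366, 0.0336), tip about 0.118, so buffer about 0.068. The held collar sits 1.4 mm in -x of the TCP. Next, descend carefully to enter the taper.

```bash
cat > ins.py <<'E'
from h import *
import json,sys
def down(xy,z,zend,step,fmax,base,latmax=10,gain=.00025,every=1,settle=.05):
    i=0
    while z>zend:
        z-=step; ctrl.line_to([xy[0],xy[1],z],velocity=.02); ctrl.sleep(settle)
        o=get_obs(); F=np.array(o['force'])-base; i+=1
        if i%every==0: print(round(o['clock'],2),'cmd',np.round(xy,4),round(z,4),'ee',np.round(o['ee_pos'],4),'F',F.round(1),flush=True)
        if abs(F[2])>fmax or np.hypot(*F[:2])>latmax: print('STOP',F.round(1)); break
        if np.hypot(*F[:2])>1.5: xy=np.array(xy)+np.clip(gain*F[:2],-.0005,.0005)
    json.dump(dict(xy=list(xy),z=z,base=list(base)),open('st.json','w'))
    return xy,z
E
python3 - <<'E'
from ins import *
xy=np.array([.538,.0339])
ctrl.line_to([*xy,.14],velocity=.12); ctrl.line_to([*xy,.124],velocity=.05); ctrl.sleep(.4)
b=np.mean([ (ctrl.sleep(.02),get_obs()['force'])[1] for _ in range(8)],0); o=get_obs(); print(o['clock'],o['ee_pos'],b)
down(xy,.124,.1075,.001,6,b)
E
```

```text
11.0667 [0.53804736 0.03388208 0.12407611] [-0.12508737  0.23175004 -1.36768124]
11.37 cmd [0.538  0.0339] 0.123 ee [0.538  0.0339 0.1229] F [ 0.5 -0.3 -0.9]
11.67 cmd [0.538  0.0339] 0.122 ee [0.538  0.0339 0.122 ] F [ 0.1 -0.7  0.6]
11.97 cmd [0.538  0.0339] 0.121 ee [0.538  0.0339 0.121 ] F [ 0.1  0.3 -0.4]
12.27 cmd [0.538  0.0339] 0.12 ee [0.5379 0.0339 0.1199] F [ 1.  -0.8  1.4]
12.57 cmd [0.538  0.0339] 0.119 ee [0.538  0.0339 0.119 ] F [ 0.6  0.5 -0.4]
12.87 cmd [0.538  0.0339] 0.118 ee [0.538  0.0339 0.118 ] F [-0.   0.5  0.5]
13.17 cmd [0.538  0.0339] 0.117 ee [0.538  0.0339 0.117 ] F [ 1.4 -0.7 -0. ]
13.47 cmd [0.5384 0.0337] 0.116 ee [0.5383 0.0337 0.116 ] F [0.7 0.8 0.7]
13.77 cmd [0.5384 0.0337] 0.115 ee [0.5383 0.0337 0.115 ] F [ 0.  -0.8 -0.1]
14.07 cmd [0.5384 0.0337] 0.114 ee [0.5383 0.0337 0.114 ] F [-0.1 -0.1  0.4]
14.37 cmd [0.5384 0.0337] 0.113 ee [0.5383 0.0337 0.113 ] F [-0.3  0.8  0. ]
14.67 cmd [0.5384 0.0337] 0.112 ee [0.5383 0.0337 0.112 ] F [ 0.5 -0.5  0.1]
14.97 cmd [0.5384 0.0337] 0.111 ee [0.5383 0.0337 0.111 ] F [-0.2  0.6  0.2]
15.27 cmd [0.5384 0.0337] 0.11 ee [0.5383 0.0337 0.1099] F [0.5 0.7 0.1]
15.57 cmd [0.5384 0.0337] 0.109 ee [0.5383 0.0337 0.109 ] F [ 0.2 -0.8 -0.2]
15.87 cmd [0.5384 0.0337] 0.108 ee [0.5383 0.0337 0.1079] F [0.1 0.2 0.2]
16.17 cmd [0.5384 0.0337] 0.107 ee [0.5385 0.0337 0.1071] F [-0.1 -0.6  0.6]
```

On the straight rod with no side force. Now the balls, in 0.5 mm steps.

Run:
```python
from ins import *
s=json.load(open('st.json'))
down(s['xy'],s['z'],.0985,.0005,18,np.array(s['base']),settle=.03)
print(get_obs()['gripper_width'])
```

```text
16.45 cmd [0.5384 0.0337] 0.1065 ee [0.5385 0.0337 0.1066] F [ 0.8 -1.1  2.4]
16.73 cmd [0.5384 0.0337] 0.106 ee [0.5386 0.0337 0.1062] F [-0.1 -1.4  5.4]
17.02 cmd [0.5384 0.0337] 0.1055 ee [0.5386 0.0337 0.1057] F [ 0.5 -1.4  7. ]
17.3 cmd [0.5385 0.0334] 0.105 ee [0.5387 0.0335 0.1051] F [ 0.9 -1.5  6.1]
17.58 cmd [0.5387 0.033 ] 0.1045 ee [0.5386 0.0331 0.1043] F [0.  0.7 2.7]
17.87 cmd [0.5387 0.033 ] 0.104 ee [0.5384 0.033  0.1037] F [-0.7 -0.   1.6]
18.15 cmd [0.5387 0.033 ] 0.1035 ee [0.5384 0.033  0.1032] F [-0.9  1.2  0.6]
18.43 cmd [0.5385 0.0333] 0.103 ee [0.5384 0.0332 0.1029] F [-0.5 -0.1 -0.6]
18.72 cmd [0.5385 0.0333] 0.1025 ee [0.5384 0.0333 0.1024] F [ 0.2  0.8 -0.1]
19.0 cmd [0.5385 0.0333] 0.102 ee [0.5384 0.0333 0.102 ] F [-0.6  0.4 -0.1]
19.28 cmd [0.5385 0.0333] 0.1015 ee [0.5385 0.0333 0.1014] F [ 0.2 -0.6 -0.1]
19.57 cmd [0.5385 0.0333] 0.101 ee [0.5384 0.0333 0.1009] F [ 0.9  1.3 -0. ]
19.85 cmd [0.5387 0.0336] 0.1005 ee [0.5386 0.0336 0.1004] F [-0.1  0.4 -1. ]
20.13 cmd [0.5387 0.0336] 0.1 ee [0.5386 0.0336 0.0999] F [-0.9 -0.4 -0.7]
20.42 cmd [0.5387 0.0336] 0.0995 ee [0.5387 0.0336 0.0993] F [ 0.  -0.9 -3.1]
20.7 cmd [0.5387 0.0336] 0.099 ee [0.5387 0.0336 0.0989] F [ 0.  -0.7 -1.6]
20.98 cmd [0.5387 0.0336] 0.0985 ee [0.5387 0.0336 0.0984] F [-0.2 -0.6 -1.2]
0.4523202819063727
```

Run:
```python
from ins import *
s=json.load(open('st.json')); b=np.array(s['base'])
xy,z=down(s['xy'],s['z'],.0752,.002,8,b,every=3,settle=.03)
if z<.077: down(xy,z,.064,.0005,5,b,settle=.03)
o=get_obs(); print(o['gripper_width'],o['clock'])
```

```text
21.83 cmd [0.5387 0.0336] 0.0925 ee [0.5386 0.0336 0.0923] F [-0.1 -1.2 -1. ]
22.68 cmd [0.5387 0.0336] 0.0865 ee [0.5386 0.0336 0.0863] F [ 0.3 -0.4 -0.5]
23.53 cmd [0.5387 0.0336] 0.0805 ee [0.5386 0.0336 0.0804] F [ 0.2 -1.1 -1.2]
24.38 cmd [0.5387 0.0336] 0.0745 ee [0.5383 0.0336 0.0742] F [-0.6 -0.8 -1.1]
24.67 cmd [0.5387 0.0336] 0.074 ee [0.5385 0.0336 0.0738] F [-1.  -0.5 -2.2]
24.95 cmd [0.5387 0.0336] 0.0735 ee [0.5387 0.0336 0.0734] F [-0.8 -0.4 -2.9]
25.23 cmd [0.5387 0.0336] 0.073 ee [0.5387 0.0336 0.0729] F [-0.5 -0.5 -3.5]
25.52 cmd [0.5387 0.0336] 0.0725 ee [0.5386 0.0336 0.0723] F [-0.8 -1.3 -5.5]
STOP [-0.8 -1.3 -5.5]
0.45178301203533916 25.5167
```

The balls are now pulling the collar down as they begin to emerge. Continue, stopping on upward force only.

```bash
sed -i 's/abs(F\[2\])>fmax/F[2]>fmax or F[2]<-16/' ins.py
python3 - <<'E'
from ins import *
s=json.load(open('st.json')); b=np.array(s['base'])
down(s['xy'],s['z'],.0645,.0005,5.5,b,settle=.03)
o=get_obs(); print(o['gripper_width'],o['clock'])
f=grab('wrist','w4.png')
E
```

```text
25.8 cmd [0.5387 0.0336] 0.072 ee [0.5386 0.0336 0.0718] F [ 1.4 -0.2 -7.1]
26.08 cmd [0.5387 0.0336] 0.0715 ee [0.5386 0.0336 0.0713] F [ 1.3  0.6 -8.1]
26.37 cmd [0.5387 0.0336] 0.071 ee [0.5387 0.0336 0.0709] F [-0.5 -0.5 -7. ]
26.65 cmd [0.5387 0.0336] 0.0705 ee [0.5388 0.0336 0.0706] F [-0.9  0.  -4.6]
26.93 cmd [0.5387 0.0336] 0.07 ee [0.539  0.0336 0.0702] F [-0.3 -0.3 -3. ]
27.22 cmd [0.5387 0.0336] 0.0695 ee [0.5391 0.0336 0.0698] F [ 0.1 -0.4 -0.3]
27.5 cmd [0.5387 0.0336] 0.069 ee [0.5388 0.0336 0.0691] F [ 0.1  0.3 -0.3]
27.78 cmd [0.5387 0.0336] 0.0685 ee [0.5387 0.0336 0.0685] F [ 0.4  0.2 -0.2]
28.07 cmd [0.5387 0.0336] 0.068 ee [0.5387 0.0336 0.068 ] F [-1.5 -0.1  0.2]
28.35 cmd [0.5383 0.0336] 0.0675 ee [0.5383 0.0336 0.0675] F [-0.8 -0.6 -0.3]
28.63 cmd [0.5383 0.0336] 0.067 ee [0.5384 0.0336 0.067 ] F [ 0.  -0.3 -0.1]
28.92 cmd [0.5383 0.0336] 0.0665 ee [0.5384 0.0336 0.0666] F [-0.  -0.2  2.2]
29.2 cmd [0.5383 0.0336] 0.066 ee [0.5385 0.0336 0.0662] F [-0.1 -1.3  4.9]
29.48 cmd [0.5383 0.0336] 0.0655 ee [0.5385 0.0336 0.0657] F [-1.  -1.   6.3]
STOP [-1.  -1.   6.3]
0.45163968664482895 29.4833
```

View pics/w4.png

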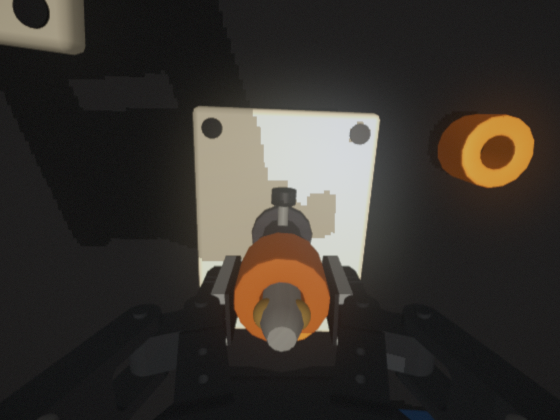

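Balls at (261,312) and (303,312) stand out above the collar, and the buffer is felt at its 5 N/mm. Ease off, release, retreat, check.

Run:
```python
from ins import *
s=json.load(open('st.json')); xy=s['xy']; b=np.array(s['base'])
ctrl.line_to([*xy,.0666],velocity=.02); ctrl.sleep(.2); print(get_obs()['force']-b)
ctrl.move_gripper(.75); ctrl.sleep(.2); o=get_obs(); print(o['gripper_width'],o['force']-b)
ctrl.line_to([*xy,.16],velocity=.12); ctrl.line_to([xy[0]-.06,xy[1],.24],velocity=.15); ctrl.sleep(.3)
f=grab('wrist','w5.png'); g=grab('scene','s5.png'); t=grab('top')
cv2.imwrite('pics/s5c.png',cv2.resize(g['img'][150:300,220:380,::-1],None,fx=4,fy=4,interpolation=cv2.INTER_CUBIC))
for n,f in (('wrist',f),('top',t),('scene',g)):
    P=cloud(f); im=f['img'].astype(int); r,gg,b_=im[...,0],im[...,1],im[...,2]
    q=P[(np.hypot(P[...,0]-.538,P[...,1]-.034)<.03)&(r-b_>60)&(gg>.3*r)&(P[...,2]>.06)]
    if len(q): print(n,len(q),np.percentile(q[:,2],[2,25,50,75,98]).round(4))
    tip=P[(np.hypot(P[...,0]-.538,P[...,1]-.034)<.008)]; print('tip',np.nanmax(tip[:,2]))
print(get_obs()['clock'])
```

```text
[-0.0324525   0.10085463  3.05086034]
0.7507234817348197 [ 0.57876697 -0.41918255  0.79177517]
wrist 937 [0.0855 0.0939 0.0946 0.0951 0.1058]
tip 0.11715497540881334Traceback (most recent call last):
  File "<stdin>", line 12, in <module>
    res = np.fmax.reduce(a, axis=axis, out=out, **kwargs)
ValueError: zero-size array to reduction operation fmax which has no identity
```

View pics/s5c.png

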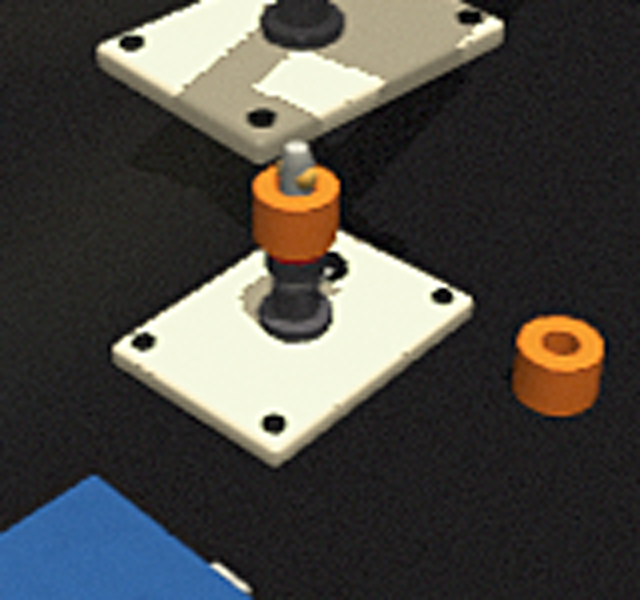

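The crop shows the collar at (296,210) seated on the red ring, with a ball standing out above it at (305,180) and the gripper clear. Hand in.

```bash
python3 -c "
from h import *
o=get_obs(); print(o['clock'],o['force'],o['ee_pos']); ctrl.finish_job()"
```

```text
32.7417 [ 0.27521425 -0.07066313  0.02088344] [0.47836157 0.03355819 0.23972823]
the job is handed in; nothing more can be done
```

The farthest orange collar is now fully home on the smaller stand, released, and the job is handed in at about 32.7 s of the 61 s allowed.

- **Pushing on:** I lowered it in steps of 0.5 to 2 mm while watching the force. Passing the balls took about 7 N. They pulled the collar down by up to 8 N as they sprang out over its top. The buffer then met it about 2 mm further on, and I stopped at 6.3 N. No reading came near the 30 N ramming limit.
- **Seated:** After release, the scene picture shows the collar resting on the red ring with a ball standing out above it. The wrist picture just before release shows both balls out. The gripper is clear and the wrist force is about zero.
- **Left alone:** The arm stayed away from the jar, goggles and slide box. I did not measure their positions again afterwards.
- **Checks that disagreed or failed:** The wrist camera's depth put the rod tip about 22.5 mm above the collar's top, where 20.5 mm is expected. I put this down to camera depth error, since the felt contact and the pictures agree. The same depth check from the top and scene cameras failed with a script error, and I did not repeat it.

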